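# Pick out the heavier hold-down weight

## Robot

A 7-joint arm with a two-finger parallel gripper is mounted at the origin on the work surface. World frame = base frame: x ahead of the robot, y to its left, z up, the work surface at z = 0. Lengths are in mm, angles in rad, forces in N, time in s.
With the tool pointing down it reaches from about 400 to 750 mm from the base axis. Payload 19.5 kg.
Tool frame: the origin (TCP) lies at the very end of the fingers, on their centre line; the grasp point (between the pads) lies 19 mm behind it (bot.grasp_offset is the distance from the TCP to the grasp point, in mm); z points along the fingers, y is the direction in which the jaws open and shut (so a half turn about z gives the same grasp; the last joint's range is limited). The gripper opens to 85 mm and grips with 20 to 120 N. Pads are 22 mm wide; open, the fingers measure 114 mm over their backs; the gripper's body (76 mm by 85 mm) begins 54 mm behind the grasp point. The pads swing forward as they close: fully open they stand 13 mm farther back than shut.
Start: joints at [-1.196, 0.707, -0.028, 1.485, 0.022, 0.951, -0.075], TCP at [232.766, 525.752, 231.268] pointing down, gripper open.
Joint ranges: [-2.71, 2.71], [-0.32, 2.16], [-1.57, 1.52], [0, 2.45], [-1.46, 4.6], [0, 2.02], [-2.83, 2.83]. Speed limits (rad/s): [1.89, 1.89, 2.57, 2.57, 3.01, 3.01, 3.01].

## Interface

Orientations are given as a unit quaternion [w, x, y, z].
In Python, from station import readout, imaging, order, bot gives the robot as it stands.
- The arm moves only by the shell command python3 -m crank 'ROWS'. ROWS is text: rows parted by semicolons, each of 5 numbers parted by spaces: the opening, from 0 (shut) to 1 (fully open), then the shift along the tool's x, y, z as a fraction of full scale, then the turn about the tool's z as a fraction of full scale. A call has 1 to 12 rows; each row shifts and turns the commanded pose from where the row before left it, along the tool's axes as they then stand; what a row does not reach is not made up. Full scale, the value 1, is 0.02 m for a shift and 60 degrees for a turn. A row lasts 1/8 s, in which the tool goes at most 62.5 mm and 10.7 degrees, less where a joint would pass 70% of its speed; a pose out of reach is approached as far as the arm can. A call with a number of a shift or a turn outside -1 to 1 is refused whole. A call with a gripper value outside its range is refused whole. The fingers move at their own pace and stop on an object; the grip force is fixed at half the most. Time passes only in rows, so rows that do not move let the fingers close. It gives the time, the measured TCP pose, the force and the opening at its end, in the units of the state.
- readout.get_state(): the state, without advancing time (a new reading comes with each control period).
- imaging.get_image(name): name is "scene" or "top" or "wrist"; returns (picture, depth): 384x512x3 uint8, blue, green, red; 384x512 float32, mm along the optical axis (not along the pixel's ray), 0 where there is no reading.
- imaging.camera_info(name): a dict with "fx", "fy", "cx", "cy" (pixels), "origin" and "rotation" of the camera in the world. Camera axes: x right, y down, z forward; pixel columns grow to the right and rows downward; lengths in mm; the calibration is good to about 2 mm. A picture is of the moment at which its call begins: read the wrist's pose just before it. camera_info takes no time and is no camera call; for the wrist camera it gives the pose at the moment of the call.
- order.hand_in(): hands the job in, once; it reports no verdict.
The state is a dict: "clock": time; "joints": joint angles; "qd": joint speeds; "joint_efforts": joint torques, N m; "eef_pos": TCP position; "tcp_rot": TCP orientation; "wrist_force": force on the tool from outside, world axes, zero at the start; "wrist_torque": the same for the moment, N m; "grip_width": finger opening in mm.
Only numpy, scipy, OpenCV 4.12 (cv2) and the standard library are available. Lean on these libraries where they do the work, as an engineer would, in place of code of your own. Each camera call takes 0.05 s, during which the arm holds its last target.

## Task

Lift the loose cover straight up off the two pins of the weight box and lay it flat on the bare bench. Then lift the two look-alike blue weights in turn to feel which is heavier: leave the lighter one standing upright on the cork mat, and finish while still holding the heavier one in the gripper, upright and still, over the red cross on the white template with its underside about 15 cm above the bench. Do not knock a weight over and do not push the glue bottle, screwdriver or clamp about.

Things in the scene. Friction and masses are not known exactly. Their poses are not given: they have to be found in the camera images.
- weight_box: fixed open wooden box on the bench, 150 (x) x 194 (y) x 64 mm high. Origin: centre of its underside, z up. Inside 130 (x) x 150 (y) mm, inner floor 8 mm above the bench. On the rim, at x = 0, y = +-86 mm, stand two steel pins, 8 mm thick and 16 mm high with a pointed tip (tops 80 mm above the bench)
- cover: loose plywood plate, 150 (x) x 194 (y) x 6 mm, 180 to 290 g, at first on the box's rim with its two 11 mm holes (x = 0, y = +-86 mm) over the pins. Origin: centre of the plate's underside, z up. In the middle of its top a dark wooden bar handle, 18 mm thick (x), 80 mm long (y), its top 40 mm above the plate's underside: grasp it across x
- weight_1: sealed weight, 40 x 40 mm, 50 mm high, blue sides, black top. Origin: centre of its underside, z up. Stands upright in the box, square to it, 38 mm from the middle towards +y; 45 mm free at both x sides: pinch it across x. Which weight is heavier changes from run to run: each has 0.15 to 0.55 kg, the heavier at least 100 g more. The slug inside rattles by 1 mm
- weight_2: the other weight, same size, look and axes as weight_1, at first standing 38 mm from the middle of the box towards the box's -y end
- mat: fixed cork mat lying on the bench, 120 (x) x 130 (y) x 6 mm thick: room for both weights side by side. Origin: centre of its underside, z up
- cross (a point): centre of the red diagonal cross on the top of the fixed white headstock template (a flat plate 9 mm thick, about 100 x 175 mm); this point lies 9 mm above the bench
- glue: white glue bottle, 52 mm across, 130 mm tall, standing on the bench; origin at the centre of its underside. A bystander
- screwdriver: screwdriver lying on the bench beyond the template, about 200 mm long, lying along its x. A bystander
- clamp: steel and blue F-clamp lying flat on the bench at the left of the box, bar 240 mm long along its y, jaws and wooden grip reaching 70 mm to its -x, about 25 mm high; origin on the bench under the middle of the bar. A bystander

How it is judged:
By the outcome, as a careful person would: the job done as asked, in the order asked, and still so for the second after the job is handed in, while the arm keeps its last pose, push and grip.
It also fails if it takes over 72 s, if anything falls off the work surface, if the arm or the gripper's body presses on something with over 40 N, if the wrist force passes 120 N, or if a joint passes its speed limit or range.

## Working session

There is one attempt and no reset: what is moved stays moved. The work goes in short steps, Python scripts to look and compute and a shell command to move; the robot and the scene stay as the last step left them, time stands still between calls to the robot, and variables do not carry over. Pictures are saved under pics/ and viewed, and the job is handed in when it is done.

```bash
ls; mkdir -p pics; python3 - <<'E'
from station import readout, imaging, order, bot
import cv2
print(readout.get_state()); print([a for a in dir(bot) if a[0]!='_'])
for n in ("scene","top","wrist"):
    print(n, imaging.camera_info(n))
    p,d=imaging.get_image(n); cv2.imwrite(f'pics/{n}0.png',p)
    import numpy as np; np.save(f'pics/{n}0.npy',d)
E
```

```text
pics
{'clock': 0.0, 'joints': array([-1.19571765,  0.70703381, -0.02763558,  1.48498136,  0.02198467,
        0.95087261, -0.07551727]), 'qd': array([ 0.00164229,  0.00049348, -0.00125629,  0.00108285, -0.00063263,
       -0.00067148, -0.00309849]), 'joint_efforts': array([ 2.57561642e-04, -8.83209872e+01,  1.23478387e+00, -2.36172152e+01,
        1.69033161e-02,  6.47977213e-03, -1.27495446e-05]), 'eef_pos': array([232.65905007, 525.56091891, 230.87116437]), 'tcp_rot': array([-1.00146713e-04,  2.06890323e-01,  9.78364016e-01, -4.86652104e-04]), 'wrist_force': array([-0.6130923 ,  0.28646506,  0.79098136]), 'wrist_torque': array([ 0.00093198, -0.00500187, -0.00317013]), 'grip_width': 85.65482066262642}
['PlanningError', 'grasp_offset']
scene {'fx': 441.28742400757034, 'fy': 441.28742400757034, 'cx': 253.4009594178899, 'cy': 203.56242077969327, 'origin': array([1179.68686596, -492.50330443,  867.51080066]), 'rotation': array([-0.37551111,  0.85241154,  0.33409461, -0.14410676])}
top {'fx': 378.8835835576059, 'fy': 378.8835835576059, 'cx': 256.60251946322194, 'cy': 187.0744917846766, 'origin': array([ 490.82574831,  149.54361619, 1004.15759406]), 'rotation': array([-0.03240502,  0.71532694, -0.69715636,  0.03507571])}
wrist {'fx': 275.9249385268173, 'fy': 275.9249385268173, 'cx': 258.7037475716141, 'cy': 192.16896508367952, 'origin': array([164.41423362, 556.12024739, 372.45829457]), 'rotation': array([0.12363789, 0.82880287, 0.53981839, 0.0799724 ])}
```

View pics/top0.png

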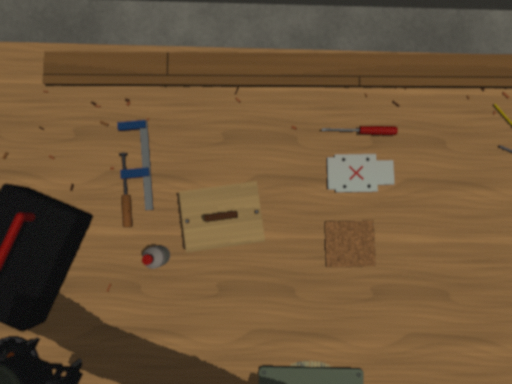

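View pics/scene0.png

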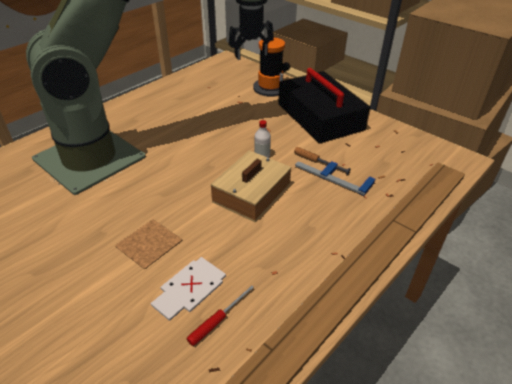

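View pics/wrist0.png

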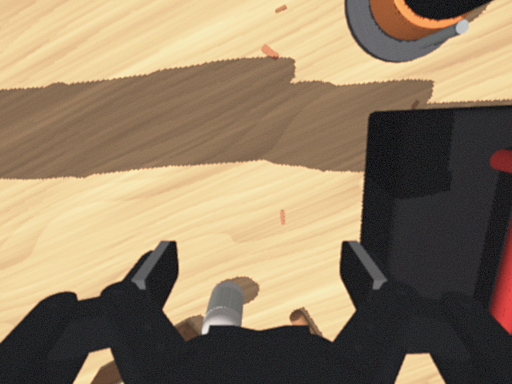

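The top view shows the box with its cover at about px (220,216), the handle at (220,216), the mat at (350,243), the cross at (356,173), the glue at (153,256), the clamp at about (140,165) and the screwdriver at (360,130). Next I'll measure these positions.

```bash
cat > h.py <<'E'
from station import readout, imaging, order, bot
import cv2, numpy as np
from scipy.spatial.transform import Rotation as R
def rot(q): return R.from_quat([q[1],q[2],q[3],q[0]]).as_matrix()
def ray(ci,px,z):
    px=np.atleast_2d(px).astype(float)
    d=np.c_[(px[:,0]-ci['cx'])/ci['fx'],(px[:,1]-ci['cy'])/ci['fy'],np.ones(len(px))]@rot(ci['rotation']).T
    o=np.array(ci['origin']); t=(z-o[2])/d[:,2]
    return o+d*t[:,None]
def proj(ci,P):
    c=(np.atleast_2d(P)-ci['origin'])@rot(ci['rotation'])
    return np.c_[ci['fx']*c[:,0]/c[:,2]+ci['cx'],ci['fy']*c[:,1]/c[:,2]+ci['cy']]
def rect(ci,mask,z):
    cs,_=cv2.findContours(mask.astype(np.uint8),cv2.RETR_EXTERNAL,cv2.CHAIN_APPROX_NONE)
    c=max(cs,key=cv2.contourArea)[:,0,:]
    P=ray(ci,c,z)[:,:2].astype(np.float32)
    return cv2.minAreaRect(P)
def tool():
    s=readout.get_state(); M=rot(s['tcp_rot'])
    print('t',round(s['clock'],2),'tcp',s['eef_pos'].round(1),'ang_y deg',round(float(np.degrees(np.arctan2(M[1,1],M[0,1]))),2),'z',M[:,2].round(3),'F',s['wrist_force'].round(2),'w',round(s['grip_width'],1))
    return s,M
def rows(target,ang=None):
    """shift needed in tool axes now (units of 20mm), and turn (units 60 deg)"""
    s,M=tool(); d=np.array(target)-s['eef_pos']
    print('shift world',d.round(1),'tool units',(M.T@d/20).round(2))
    if ang is not None:
        a=np.degrees(np.arctan2(M[1,1],M[0,1])); e=(ang-a+90)%180-90
        print('world turn deg',round(e,2),'tool z turn units',round(-e/60,3))
E
python3 - <<'E'
from h import *
p=cv2.imread('pics/top0.png'); d=np.load('pics/top0.npy'); ci=imaging.camera_info('top')
hsv=cv2.cvtColor(p,cv2.COLOR_BGR2HSV)
cv2.imwrite('pics/crop.png',cv2.resize(p[100:290,100:420],None,fx=2.5,fy=2.5,interpolation=cv2.INTER_CUBIC))
for q in [(240,200),(220,216),(350,243),(340,173),(180,220),(300,250),(186,220),(255,212)]: print(q,p[q[1],q[0]],hsv[q[1],q[0]],d[q[1],q[0]],ray(ci,q,0).round())
# height image
O=np.array(ci['origin']);v,u=np.mgrid[:384,:512]
dirs=np.stack([(u-ci['cx'])/ci['fx'],(v-ci['cy'])/ci['fy'],np.ones_like(u)],-1)@rot(ci['rotation']).T
H=O[2]+dirs[...,2]*d
W=O+dirs*d[...,None]
roi=np.zeros((384,512),bool); roi[170:265,165:280]=1
m=roi&(H>50)
print('cover rect',rect(ci,m,70),np.median(H[m]))
m2=roi&(H>90); print('handle',rect(ci,m2,104),m2.sum(),np.median(H[m2]))
dark=roi&(hsv[...,2]<75)&m
print('handle dark',rect(ci,dark,104))
roi[:]=0; roi[215:272,318:382]=1
print('bench H',np.median(H[280:320,300:400]),'mat H',np.median(H[235:250,340:360]))
m=roi&(H>3.5+np.median(H[280:320,300:400])); print('matH',rect(ci,m,6))
roi[:]=0; roi[145:200,320:400]=1
red=roi&(hsv[...,1]>120)&((hsv[...,0]<8)|(hsv[...,0]>170))
vv,uu=np.nonzero(red); print('cross px',uu.mean(),vv.mean(),len(uu),ray(ci,(uu.mean(),vv.mean()),9))
for n,q in dict(glue=(153,256),gluetopred=(147,259)).items(): print(n,W[q[1],q[0]].round())
E
```

```text
(240, 200) [ 76 118 143] [ 19 119 143] 938.5402 [[551. 190.   0.]]
(220, 216) [21 39 63] [ 13 170  63] 896.27716 [[508. 242.   0.]]
(350, 243) [ 49  79 112] [ 14 143 112] 992.73584 [[ 446. -102.    0.]]
(340, 173) [137 147 145] [ 36  17 147] 1006.3888 [[631. -75.   0.]]
(180, 220) [41 63 82] [ 16 128  82] 997.12915 [[495. 347.   0.]]
(300, 250) [ 60  95 126] [ 16 134 126] 992.832 [[424.  29.   0.]]
(186, 220) [67 79 86] [19 56 86] 924.5232 [[495. 331.   0.]]
(255, 212) [56 71 82] [17 81 82] 925.84674 [[521. 150.   0.]]
cover rect ((505.7035217285156, 232.06393432617188), (149.78355407714844, 193.77178955078125), 9.316725730895996) 69.29975863674224
handle ((506.0026550292969, 231.52330017089844), (18.815574645996094, 79.15232849121094), 9.300532341003418) 289 103.31677141230819
handle dark ((506.6797790527344, 234.0079345703125), (14.69962215423584, 80.97737121582031), 9.045564651489258)
bench H -0.5580681750200824 mat H 5.486650039067001
matH ((444.6601257324219, -98.74873352050781), (119.56991577148438, 131.35519409179688), 2.961371421813965)
cross px 355.9 172.2 10 [[ 632.61528407 -115.24736805    9.        ]]
glue [408. 386. 102.]
gluetopred [404. 393. 128.]
```

View pics/crop.png

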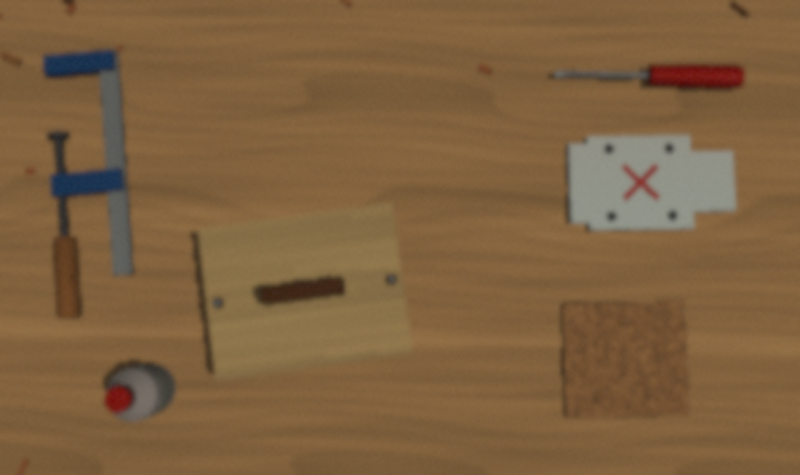

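The cover fits the known size well: centre (506, 232), box x axis at 9.3°. The cross is at (632, -115), the mat at (445, -99) and the glue at about (404, 390). I'll turn the tool first, then travel above everything.

```bash
python3 -m crank '1 0 0 0 0.16; 1 0 0 0 0.16; 1 0 0 0 0.16; 1 0 0 0 0.16; 1 0 0 0 0.16; 1 0 0 0 0.15'; python3 - <<'E'
from h import *
rows([506,232,140],9.3)
E
```

```text
clock: 0.9
eef_pos: [232.7, 525.7, 231.1]
tcp_rot: [0.0, 0.651, 0.759, -0.0]
wrist_force: [-0.7, -0.2, -0.4]
grip_width: 85.5
t 0.9 tcp [232.7 525.7 231.1] ang_y deg 8.82 z [-0. -0. -1.] F [-0.75 -0.2  -0.41] w 85.5
shift world [ 273.3 -293.7  -91.1] tool units [-16.61  11.26   4.56]
world turn deg 0.48 tool z turn units -0.008
```

```bash
python3 -m crank '1 -0.98 0.66 0 -0.008; 1 -0.98 0.66 0 0; 1 -0.98 0.66 0 0; 1 -0.98 0.66 0 0; 1 -0.98 0.66 0 0; 1 -0.98 0.66 0 0; 0.6 -0.98 0.66 0 0; 0.6 -0.98 0.66 0 0; 0.6 -0.98 0.66 0 0; 0.6 -0.98 0.66 0 0; 0.6 -0.98 0.66 0 0; 0.6 -0.98 0.66 0 0'; python3 -m crank '0.6 -0.98 0.66 0 0; 0.6 -0.98 0.66 0 0; 0.6 -0.98 0.66 0.2 0; 0.6 -0.98 0.66 0.6 0; 0.6 -0.97 0.66 0.8 0; 0.6 0 0 0.8 0; 0.6 0 0 0.6 0;0.6 0 0 0 0'; python3 - <<'E'
from h import *
rows([506,232,77],9.3)
p,d=imaging.get_image('wrist'); cv2.imwrite('pics/w1.png',p)
E
```

```text
clock: 2.4
eef_pos: [428.4, 319.5, 231.2]
tcp_rot: [-0.0, 0.645, 0.764, -0.0]
wrist_force: [-0.1, 0.2, -0.3]
grip_width: 51.1
clock: 3.4
eef_pos: [509.0, 234.8, 170.7]
tcp_rot: [-0.0, 0.645, 0.764, -0.001]
wrist_force: [1.4, 0.7, 0.3]
grip_width: 51.5
t 3.4 tcp [509.  234.8 170.7] ang_y deg 9.63 z [-0.001 -0.001 -1.   ] F [1.42 0.66 0.26] w 51.5
shift world [ -3.   -2.8 -93.7] tool units [-0.11 -0.16  4.69]
world turn deg -0.33 tool z turn units 0.005
```

View pics/w1.png

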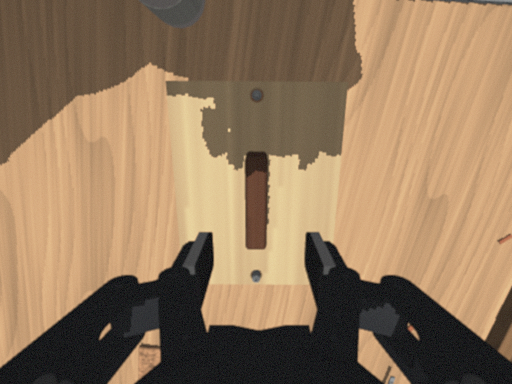

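The wrist view shows the pins at (256,95) and (256,276), with the handle centred at about (257,200). I'll cross-check those against the top view and then descend.

```bash
python3 - <<'E'
from h import *
ci=imaging.camera_info('wrist')
P=ray(ci,[(256,95),(256,275.5)],78); print(P.round(1),P.mean(0),np.linalg.norm(P[0]-P[1]),np.degrees(np.arctan2(*(P[0]-P[1])[:2])))
p=cv2.imread('pics/w1.png');h=cv2.cvtColor(p,cv2.COLOR_BGR2HSV)
m=np.zeros(p.shape[:2],bool);m[150:252,235:280]=1;m&=(h[...,2]<110)&(h[...,0]<12)
# exclude shade by value/sat
print(rect(ci,m,104))
E
python3 -m crank '0.6 -0.11 -0.16 0.8 0; 0.6 0 0 0.8 0; 0.6 0 0 0.8 0; 0.6 0 0 0.8 0; 0.6 0 0 0.8 0; 0.6 0 0 0.5 0; 0.6 0 0 0.2 0; 0.6 0 0 0 0'; python3 -c "
from h import *
rows([506,232,77],9.3)"
```

```text
[[492.6 318.1  78. ]
 [520.1 153.4  78. ]] [506.32115948 235.74133357  78.        ] 167.02410625682083 -9.486376323633337
((506.5771484375, 236.8748321533203), (16.38572120666504, 81.16608428955078), 8.881443977355957)
clock: 4.45
eef_pos: [506.7, 232.0, 77.3]
tcp_rot: [0.0, 0.645, 0.764, -0.0]
wrist_force: [-0.6, 0.2, 1.0]
grip_width: 51.3
t 4.45 tcp [506.7 232.   77.3] ang_y deg 9.59 z [-0. -0. -1.] F [-0.59  0.19  1.04] w 51.3
shift world [-0.7  0.  -0.3] tool units [ 0.01 -0.03  0.02]
world turn deg -0.29 tool z turn units 0.005
```

```bash
python3 -m crank '0 0 0 0 0; 0 0 0 0 0; 0 0 0 0 0; 0 0 0 0 0; 0 0 0 0 0; 0 0 0 -0.1 0; 0 0 0 -0.2 0; 0 0 0 -0.3 0; 0 0 0 -0.4 0'; python3 -c "
from h import *
s,_=tool();print(s['wrist_torque'])"
```

```text
clock: 5.58
eef_pos: [506.6, 232.0, 97.8]
tcp_rot: [0.0, 0.645, 0.764, -0.0]
wrist_force: [-0.7, -0.3, -2.9]
grip_width: 17.0
t 5.58 tcp [506.6 232.   97.8] ang_y deg 9.6 z [-0. -0. -1.] F [-0.73 -0.25 -2.89] w 17.0
[0.00563737 0.02409694 0.01438227]
```

```bash
python3 -m crank '0 0 0 -0.6 0; 0 0 0 -0.8 0; 0 0 0 -0.5 0; 0 0 0 -0.2 0;0 0 0 0 0'; python3 - <<'E'
from h import *
rows([695,165,90],5)
s=readout.get_state();
for n in ('wrist','scene'):
    p,d=imaging.get_image(n); cv2.imwrite(f'pics/{n}2.png',p)
E
```

```text
clock: 6.2
eef_pos: [506.6, 232.0, 139.4]
tcp_rot: [0.0, 0.645, 0.764, 0.0]
wrist_force: [0.5, 0.1, -2.5]
grip_width: 16.8
t 6.2 tcp [506.6 232.  139.4] ang_y deg 9.6 z [ 0. -0. -1.] F [ 0.47  0.14 -2.54] w 16.8
shift world [188.4 -67.  -49.4] tool units [-4.88  8.73  2.47]
world turn deg -4.6 tool z turn units 0.077
```

View pics/scene2.png

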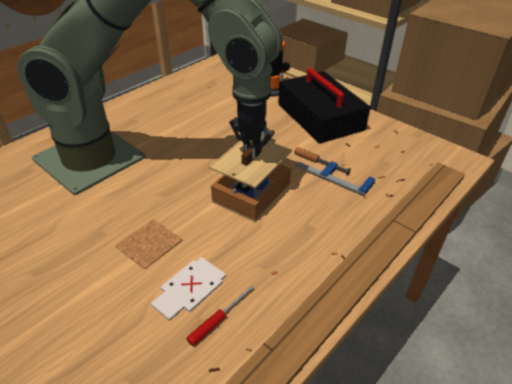

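View pics/wrist2.png

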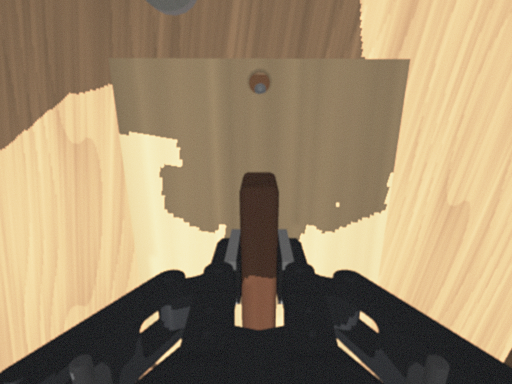

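```bash
python3 -m crank '0 -0.27 0.48 0 0; 0 -0.54 0.97 0 0; 0 -0.54 0.97 0 0; 0 -0.54 0.97 0 0; 0 -0.54 0.97 0 0; 0 -0.54 0.97 0 0; 0 -0.54 0.97 0 0; 0 -0.54 0.97 0 0; 0 -0.54 0.97 0.5 0; 0 -0.27 0.48 0.8 0; 0 0 0 0.9 0;0 0 0 0.8 0'; python3 - <<'E'
from h import *
rows([695,165,14])
E
```

```text
clock: 7.8
eef_pos: [694.0, 165.6, 77.7]
tcp_rot: [-0.0, 0.645, 0.764, -0.0]
wrist_force: [0.2, 0.2, -1.2]
grip_width: 16.5
t 7.8 tcp [694.  165.6  77.7] ang_y deg 9.63 z [-0.001 -0.    -1.   ] F [ 0.16  0.16 -1.19] w 16.5
shift world [  1.   -0.6 -63.7] tool units [-0.04  0.05  3.18]
```

```bash
python3 -m crank '0 0 0 0.8 0; 0 0 0 0.8 0; 0 0 0 0.6 0; 0 0 0 0.4 0; 0 0 0 0.25 0; 0 0 0 0.15 0;0 0 0 0.1 0; 0 0 0 0 0'; python3 - <<'E'
from h import *
rows([695,165,14])
E
```

```text
clock: 8.8
eef_pos: [694.8, 165.2, 17.4]
tcp_rot: [0.0, 0.645, 0.764, 0.0]
wrist_force: [-0.0, 0.6, -1.7]
grip_width: 16.9
t 8.8 tcp [694.8 165.2  17.4] ang_y deg 9.6 z [ 0. -0. -1.] F [-0.01  0.59 -1.75] w 16.9
shift world [ 0.2 -0.2 -3.4] tool units [-0.01  0.01  0.17]
```

```bash
python3 -m crank '0 0 0 0.08 0; 0 0 0 0.06 0; 0 0 0 0.05 0; 0 0 0 0.04 0; 0 0 0 0 0'; python3 - <<'E'
from h import *
rows([695,165,14])
E
```

```text
clock: 9.43
eef_pos: [694.8, 165.2, 13.8]
tcp_rot: [0.0, 0.645, 0.764, -0.0]
wrist_force: [-8.4, -0.6, 16.0]
grip_width: 17.1
t 9.43 tcp [694.8 165.2  13.8] ang_y deg 9.6 z [ 0. -0. -1.] F [-8.41 -0.55 15.99] w 17.1
shift world [ 0.2 -0.2  0.2] tool units [-0.01  0.01 -0.01]
```

```bash
python3 -m crank '0.6 0 0 -0.03 0; 0.6 0 0 0 0; 0.6 0 0 0 0; 0.6 0 0 -0.3 0; 0.6 0 0 -0.9 0; 0.6 0 0 -1 0; 0.6 0 0 -1 0; 0.6 0 0 -1 0; 0.6 0 0 -1 0; 0.6 0 0 -1 0; 0.6 0 0 -0.5 0; 0.6 0 0 0 0'; python3 - <<'E'
from h import *
tool()
for n in ('top','scene'):
    p,d=imaging.get_image(n); cv2.imwrite(f'pics/{n}3.png',p); np.save(f'pics/{n}3.npy',d)
p=cv2.imread('pics/top3.png')
cv2.imwrite('pics/crop3.png',cv2.resize(p[80:290,120:420],None,fx=2.6,fy=2.6,interpolation=cv2.INTER_CUBIC))
E
```

```text
clock: 10.92
eef_pos: [694.9, 165.2, 147.9]
tcp_rot: [0.0, 0.645, 0.764, 0.0]
wrist_force: [-0.5, -0.1, 0.9]
grip_width: 51.3
t 10.93 tcp [694.9 165.2 147.9] ang_y deg 9.6 z [ 0.001  0.    -1.   ] F [-0.5  -0.1   0.91] w 51.3
```

View pics/crop3.png

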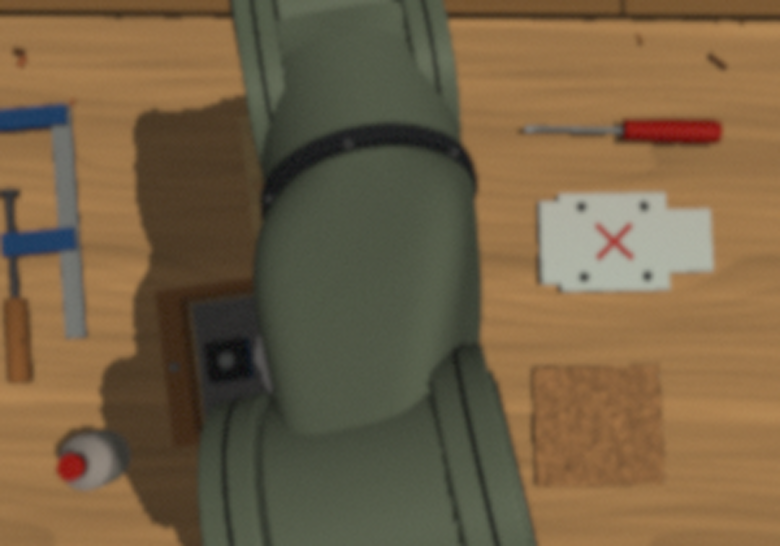

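View pics/scene3.png

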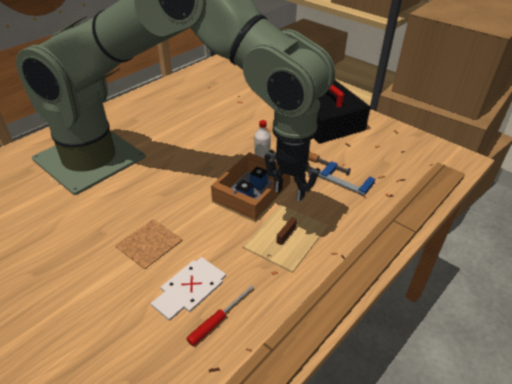

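The cover lies flat beyond the box, and both weights stand in the box. I'll move over the -y side weight (expected at about (512, 196)) and check it with the wrist camera.

```bash
python3 - <<'E'
from h import *
rows([512.5,196,120],9.4)
E
```

```text
t 11.03 tcp [694.5 165.2 146.6] ang_y deg 9.6 z [-0.001 -0.    -1.   ] F [-0.91  0.49 -0.08] w 51.0
shift world [-182.    30.8  -26.6] tool units [ 3.04 -8.71  1.34]
world turn deg -0.2 tool z turn units 0.003
```

```bash
python3 -m crank '0.7 0.17 -0.48 0 0; 0.7 0.34 -0.97 0 0; 0.7 0.34 -0.97 0 0; 0.7 0.34 -0.97 0 0; 0.7 0.34 -0.97 0 0; 0.7 0.34 -0.97 0 0; 0.7 0.34 -0.97 0 0; 0.7 0.34 -0.97 0 0; 0.7 0.34 -0.97 0 0; 0.7 0.17 -0.48 0.3 0;0.7 0 0 0 0'; python3 - <<'E'
from h import *
rows([512.5,196,120],9.4)
ci=imaging.camera_info('wrist')
p,d=imaging.get_image('wrist'); cv2.imwrite('pics/w4.png',p); np.save('pics/w4.npy',d)
print(proj(ci,[[512.5,196,58],[500.1,270.7,58]]))
p,d=imaging.get_image('scene'); cv2.imwrite('pics/scene4.png',cv2.resize(p[120:260,180:360],None,fx=4,fy=4))
E
```

```text
clock: 12.4
eef_pos: [512.0, 196.6, 140.7]
tcp_rot: [-0.0, 0.645, 0.764, -0.001]
wrist_force: [0.2, 0.2, 0.2]
grip_width: 60.0
t 12.4 tcp [512.  196.6 140.7] ang_y deg 9.63 z [-0.001 -0.001 -1.   ] F [0.19 0.24 0.16] w 60.0
shift world [  0.5  -0.6 -20.7] tool units [-0.03  0.02  1.04]
world turn deg -0.23 tool z turn units 0.004
[[259.67353588 200.03202283]
 [260.16989662 107.65362928]]
```

View pics/w4.png

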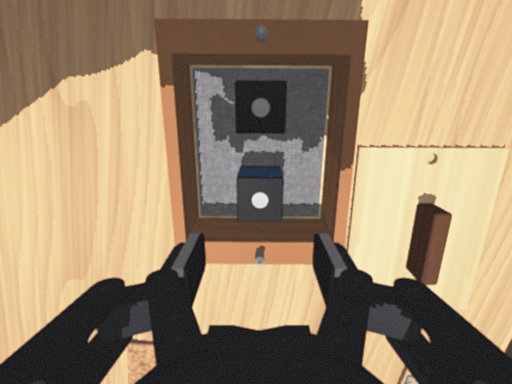

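View pics/scene4.png

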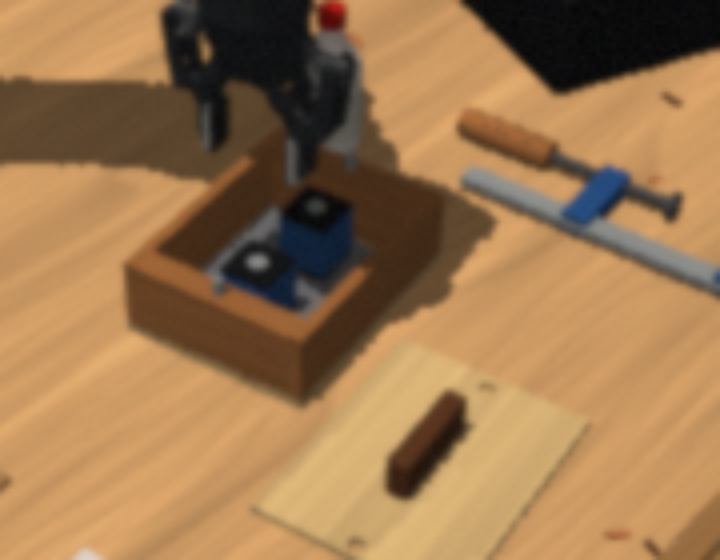

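Both weight tops (px (260,200) and (260,107)) match the prediction within 1 px. Descending on the first.

```bash
python3 -m crank '0.7 -0.03 0.02 0.6 0; 0.7 0 0 0.9 0; 0.7 0 0 0.9 0; 0.7 0 0 0.9 0; 0.7 0 0 0.9 0; 0.7 0 0 0.8 0; 0.7 0 0 0.6 0; 0.7 0 0 0.4 0; 0.7 0 0 0.2 0;0.7 0 0 0 0'; python3 -c "
from h import *
rows([512.5,196,16],9.4)"
```

```text
clock: 13.75
eef_pos: [513.2, 196.0, 17.4]
tcp_rot: [0.0, 0.645, 0.764, 0.0]
wrist_force: [-0.5, 0.3, 0.3]
grip_width: 59.9
t 13.75 tcp [513.2 196.   17.4] ang_y deg 9.6 z [ 0. -0. -1.] F [-0.48  0.33  0.3 ] w 59.9
shift world [-0.7  0.  -1.4] tool units [ 0.01 -0.03  0.07]
world turn deg -0.2 tool z turn units 0.003
```

```bash
python3 -m crank '0 0 -0.03 0 0; 0 0 0 0 0; 0 0 0 0 0; 0 0 0 0 0; 0 0 0 -0.1 0; 0 0 0 -0.3 0; 0 0 0 -0.6 0; 0 0 0 -0.8 0; 0 0 0 -0.8 0; 0 0 0 -0.8 0; 0 0 0 -0.8 0; 0 0 0 -0.8 0'; python3 -m crank '0 0 0 -0.4 0; 0 0 0 -0.1 0;0 0 0 0 0';python3 - <<'E'
from h import *
s,_=tool(); print(s['wrist_force'][2],s['wrist_torque'],s['joint_efforts'])
p,d=imaging.get_image('wrist'); cv2.imwrite('pics/w5.png',p)
s=readout.get_state(); print(s['wrist_force'][2])
E
python3 -m crank '0 0 0 0 0'; python3 -m crank '0 0 0 0 0';python3 -m crank '0 0 0 0 0';python3 -c "
from h import *
s,_=tool(); print(s['wrist_force'],s['joint_efforts'])"
```

```text
clock: 15.25
eef_pos: [512.5, 195.8, 118.4]
tcp_rot: [0.0, 0.645, 0.764, -0.0]
wrist_force: [-0.0, -0.9, -3.8]
grip_width: 39.4
clock: 15.62
eef_pos: [512.4, 195.8, 127.0]
tcp_rot: [-0.0, 0.645, 0.764, -0.0]
wrist_force: [-0.0, 0.5, -3.6]
grip_width: 39.6
t 15.62 tcp [512.4 195.8 127. ] ang_y deg 9.6 z [-0.001 -0.    -1.   ] F [-0.04  0.49 -3.62] w 39.6
-3.6155588836052597 [ 0.01340994  0.01682078 -0.02573314] [-5.64113434e-02 -9.23697996e+01  5.21690726e+00 -1.76829225e+01
  2.82438792e-02  1.14271897e-01 -1.19381570e-02]
-4.197799863853526
clock: 15.8
eef_pos: [512.3, 195.8, 126.9]
tcp_rot: [-0.0, 0.645, 0.764, -0.0]
wrist_force: [-0.0, -0.2, -3.8]
grip_width: 38.8
clock: 15.92
eef_pos: [512.4, 195.8, 127.1]
tcp_rot: [-0.0, 0.645, 0.764, -0.0]
wrist_force: [0.1, 0.3, -4.5]
grip_width: 39.6
clock: 16.05
eef_pos: [512.5, 195.8, 127.2]
tcp_rot: [-0.0, 0.645, 0.764, -0.0]
wrist_force: [-0.5, 0.4, -3.8]
grip_width: 39.5
t 16.05 tcp [512.5 195.8 127.2] ang_y deg 9.59 z [-0. -0. -1.] F [-0.47  0.44 -3.84] w 39.5
[-0.46744306  0.43575346 -3.83546597] [ 3.58349433e-03 -9.11361623e+01  5.12403622e+00 -1.74619049e+01
  1.40788540e-02  7.12592955e-04  2.32398716e-04]
```

View pics/w5.png

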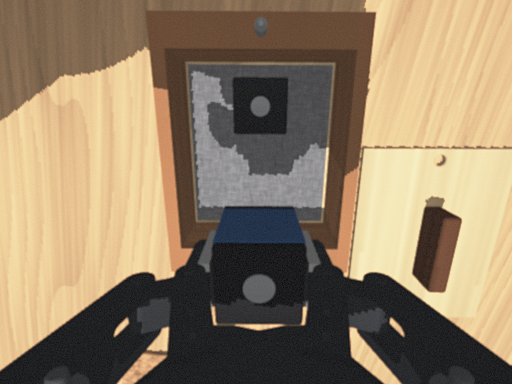

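The first weight reads about -3.9 N (roughly 0.39 kg). It goes on the mat's far half.

```bash
python3 -c "
from h import *
rows([446.3,-130.7,60],3)"
```

```text
t 16.05 tcp [512.5 195.8 127.2] ang_y deg 9.59 z [-0. -0. -1.] F [-0.47  0.44 -3.84] w 39.5
shift world [ -66.2 -326.5  -67.2] tool units [-15.55  -5.98   3.36]
world turn deg -6.59 tool z turn units 0.11
```

```bash
python3 -m crank '0 -0.5 -0.19 0 0; 0 -0.97 -0.37 0 0; 0 -0.97 -0.37 0 0; 0 -0.97 -0.37 0 0; 0 -0.97 -0.37 0 0; 0 -0.97 -0.37 0 0; 0 -0.97 -0.37 0 0; 0 -0.97 -0.37 0 0; 0 -0.97 -0.37 0 0; 0 -0.97 -0.37 0 0; 0 -0.97 -0.37 0 0; 0 -0.97 -0.37 0.3 0'; python3 -m crank '0 -0.97 -0.37 0.3 0; 0 -0.97 -0.37 0.5 0; 0 -0.97 -0.37 0.6 0; 0 -0.97 -0.37 0.6 0; 0 -0.5 -0.2 0.6 0; 0 0 0 0.4 0.05; 0 0 0 0.2 0.05; 0 0 0 0 0.01; 0 0 0 0 0'; python3 - <<'E'
from h import *
rows([446.3,-130.7,16],3)
p,d=imaging.get_image('wrist'); cv2.imwrite('pics/w6.png',p)
ci=imaging.camera_info('wrist')
a=np.radians(3);X=np.array([np.cos(a),np.sin(a),0]);Y=np.array([-np.sin(a),np.cos(a),0])
print(proj(ci,[np.array([444.7,-98.7,6])+i*60*X+j*65*Y for i,j in((1,1),(1,-1),(-1,-1),(-1,1))]).round())
E
```

```text
clock: 17.55
eef_pos: [465.4, -40.0, 121.6]
tcp_rot: [0.0, 0.646, 0.764, 0.0]
wrist_force: [-0.4, -0.7, -4.3]
grip_width: 39.6
clock: 18.68
eef_pos: [447.4, -130.2, 57.6]
tcp_rot: [0.0, 0.688, 0.726, 0.0]
wrist_force: [0.3, -0.7, -4.2]
grip_width: 39.5
t 18.68 tcp [ 447.4 -130.2   57.6] ang_y deg 3.04 z [ 0. -0. -1.] F [ 0.28 -0.73 -4.16] w 39.5
shift world [ -1.1  -0.5 -41.6] tool units [-0.02 -0.06  2.08]
world turn deg -0.04 tool z turn units 0.001
[[351.  73.]
 [334. 252.]
 [181. 252.]
 [165.  72.]]
```

View pics/w6.png

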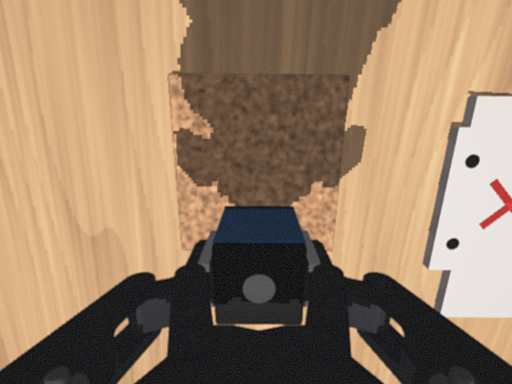

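Mat corners at px (170,73), (349,75), (337,250) and (182,250) agree with the projection. Lowering onto the mat.

```bash
python3 -m crank '0 -0.02 -0.06 0.5 0; 0 0 0 0.5 0; 0 0 0 0.4 0; 0 0 0 0.25 0; 0 0 0 0.15 0; 0 0 0 0.1 0; 0 0 0 0 0;0 0 0 0.05 0; 0 0 0 0.05 0; 0 0 0 0 0'; python3 -c "
from h import *
rows([446.3,-130.7,16],3)"
```

```text
clock: 19.98
eef_pos: [446.1, -131.1, 17.3]
tcp_rot: [0.0, 0.688, 0.725, -0.0]
wrist_force: [-0.7, 0.8, -4.2]
grip_width: 39.4
t 19.98 tcp [ 446.1 -131.1   17.3] ang_y deg 3.0 z [-0. -0. -1.] F [-0.72  0.76 -4.22] w 39.4
shift world [ 0.2  0.4 -1.3] tool units [0.02 0.01 0.06]
world turn deg -0.0 tool z turn units 0.0
```

```bash
python3 -m crank '0 0 0 0.05 0; 0 0 0 0.05 0; 0 0 0 0.03 0; 0 0 0 0 0'; python3 -c "
from h import *
tool()"
```

```text
clock: 20.48
eef_pos: [446.1, -131.1, 15.7]
tcp_rot: [0.0, 0.688, 0.725, 0.0]
wrist_force: [-3.5, 1.8, 29.7]
grip_width: 39.1
t 20.48 tcp [ 446.1 -131.1   15.7] ang_y deg 2.99 z [ 0.001 -0.    -1.   ] F [-3.52  1.78 29.74] w 39.1
```

```bash
python3 -m crank '0 0 0 -0.04 0; 0.7 0 0 0 0; 0.7 0 0 0 0; 0.7 0 0 0 0; 0.7 0 0 -0.3 0; 0.7 0 0 -0.8 0; 0.7 0 0 -1 0; 0.7 0 0 -1 0; 0.7 0 0 -1 0; 0.7 0 0 -1 0; 0.7 0 0 -0.5 0; 0.7 0 0 0 0'; python3 - <<'E'
from h import *
rows([500.1,270.7,125],9.4)
p,d=imaging.get_image('wrist'); cv2.imwrite('pics/w7.png',p)
ci=imaging.camera_info('wrist'); print(proj(ci,[446.1,-131.1,56]))
E
```

```text
clock: 21.98
eef_pos: [446.3, -131.1, 128.2]
tcp_rot: [0.001, 0.688, 0.725, 0.0]
wrist_force: [-0.4, -0.3, 0.3]
grip_width: 59.9
t 21.98 tcp [ 446.3 -131.1  128.2] ang_y deg 3.0 z [ 0.001 -0.    -1.   ] F [-0.38 -0.25  0.33] w 59.9
shift world [ 53.8 401.8  -3.2] tool units [19.92  3.74  0.15]
world turn deg 6.4 tool z turn units -0.107
[[259.18482371 203.66459486]]
```

View pics/w7.png

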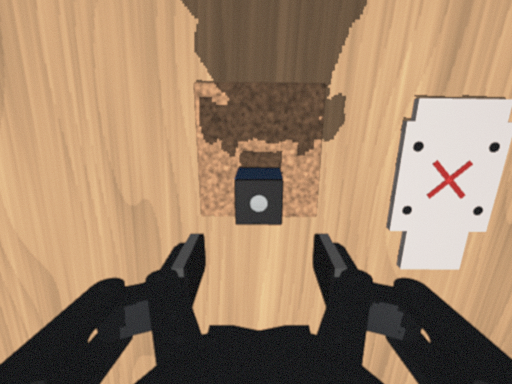

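Weight 1 of 2 stands on the mat (its top at px (259,203), as predicted). Moving to the second one in the box.

```bash
python3 -m crank '0.7 0.46 0.09 0 0; 0.7 1 0.19 0 0; 0.7 1 0.19 0 0; 0.7 1 0.19 0 0; 0.7 1 0.19 0 0; 0.7 1 0.19 0 0; 0.7 1 0.19 0 0; 0.7 1 0.19 0 0; 0.7 1 0.19 0 0; 0.7 1 0.19 0 0; 0.7 1 0.19 0 0; 0.7 1 0.19 0 0'; python3 -m crank '0.7 1 0.19 0 0; 0.7 1 0.19 0 0; 0.7 1 0.19 0 0; 0.7 1 0.19 0 0; 0.7 1 0.18 0 0; 0.7 1 0.18 0 0; 0.7 1 0.18 0 0; 0.7 1 0.18 0 0; 0.7 0.46 0.1 0 0; 0.7 0 0 0 -0.05; 0.7 0 0 0 -0.057; 0.7 0 0 0 0'; python3 - <<'E'
from h import *
rows([500.1,270.7,17],9.4)
ci=imaging.camera_info('wrist')
p,d=imaging.get_image('wrist'); cv2.imwrite('pics/w8.png',p)
print(proj(ci,[500.1,270.7,58]))
E
```

```text
clock: 23.52
eef_pos: [477.2, 101.4, 126.9]
tcp_rot: [-0.0, 0.688, 0.726, -0.0]
wrist_force: [0.7, 0.4, -0.2]
grip_width: 59.5
clock: 25.02
eef_pos: [500.5, 269.9, 127.6]
tcp_rot: [0.0, 0.647, 0.763, -0.0]
wrist_force: [-0.0, 0.3, 0.1]
grip_width: 59.8
t 25.02 tcp [500.5 269.9 127.6] ang_y deg 9.44 z [-0. -0. -1.] F [-0.03  0.26  0.05] w 59.8
shift world [  -0.4    0.8 -110.6] tool units [ 0.05 -0.01  5.53]
world turn deg -0.04 tool z turn units 0.001
[[258.8295358  203.43331019]]
```

View pics/w8.png

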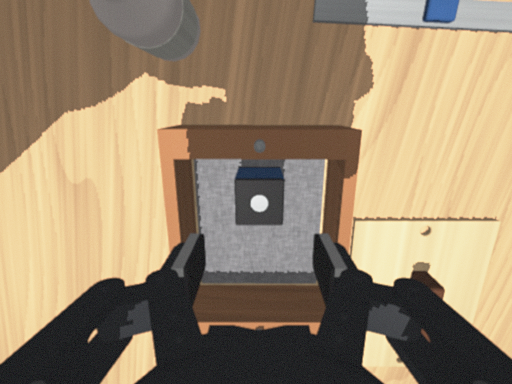

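The second weight's top is at px (259,203), centred as predicted. Descending and gripping.

```bash
python3 -m crank '0.7 0.05 0 0.6 0; 0.7 0 0 0.9 0; 0.7 0 0 0.9 0; 0.7 0 0 0.9 0; 0.7 0 0 0.9 0; 0.7 0 0 0.6 0; 0.7 0 0 0.4 0; 0.7 0 0 0.25 0; 0.7 0 0 0.05 0; 0.7 0 0 0 0; 0 0 0 0 0; 0 0 0 0 0'; python3 -c "
from h import *
tool()"
python3 -m crank '0 0 0 0 0; 0 0 0 0 0; 0 0 0 -0.1 0; 0 0 0 -0.3 0; 0 0 0 -0.6 0; 0 0 0 -0.8 0; 0 0 0 -0.8 0; 0 0 0 -0.8 0; 0 0 0 -0.8 0; 0 0 0 -0.8 0; 0 0 0 -0.4 0; 0 0 0 -0.1 0'; for i in 1 2 3 4; do python3 -m crank '0 0 0 0 0'|grep force;done; python3 -c "
from h import *
tool()"
```

```text
clock: 26.58
eef_pos: [500.3, 271.8, 17.9]
tcp_rot: [0.0, 0.647, 0.763, 0.0]
wrist_force: [-0.7, -0.7, 7.1]
grip_width: 39.6
t 26.57 tcp [500.3 271.8  17.9] ang_y deg 9.42 z [ 0.  0. -1.] F [-0.71 -0.68  7.08] w 39.6
clock: 28.08
eef_pos: [500.2, 271.8, 127.8]
tcp_rot: [0.0, 0.647, 0.763, 0.0]
wrist_force: [-0.1, 0.6, -2.2]
grip_width: 39.4
wrist_force: [-0.1, -0.1, -2.6]
wrist_force: [0.5, -0.6, -1.5]
wrist_force: [-0.1, -0.0, -1.8]
wrist_force: [-0.2, 0.4, -2.3]
t 28.57 tcp [500.1 271.7 127.3] ang_y deg 9.42 z [-0. -0. -1.] F [-0.2   0.35 -2.32] w 39.5
```

Second weight: mean about -2.1 N, against about -4.0 N for the first, so the first (on the mat) is heavier by about 190 g. The second goes on the mat beside it.

```bash
python3 -c "
from h import *
rows([443,-66.7,70],3)"
```

```text
t 28.57 tcp [500.1 271.7 127.3] ang_y deg 9.42 z [-0. -0. -1.] F [-0.2   0.35 -2.32] w 39.5
shift world [ -57.1 -338.4  -57.3] tool units [-16.22  -5.58   2.87]
world turn deg -6.42 tool z turn units 0.107
```

```bash
python3 -m crank '0 -0.5 -0.17 0 0; 0 -1 -0.34 0 0; 0 -1 -0.34 0 0; 0 -1 -0.34 0 0; 0 -1 -0.34 0 0; 0 -1 -0.35 0 0; 0 -1 -0.35 0 0; 0 -1 -0.35 0 0; 0 -1 -0.35 0 0; 0 -1 -0.35 0 0; 0 -1 -0.34 0 0; 0 -1 -0.34 0 0'; python3 -m crank '0 -1 -0.34 0.1 0; 0 -1 -0.34 0.3 0; 0 -1 -0.34 0.5 0; 0 -1 -0.34 0.6 0; 0 -0.72 -0.26 0.6 0; 0 0 0 0.5 0.05; 0 0 0 0.3 0.057; 0 0 0 0 0'; python3 - <<'E'
from h import *
rows([443,-66.7,17],3)
p,d=imaging.get_image('wrist'); cv2.imwrite('pics/w9.png',p)
ci=imaging.camera_info('wrist')
p,d=imaging.get_image('scene'); cv2.imwrite('pics/scene9.png',cv2.resize(p[130:330,80:330],None,fx=3,fy=3))
E
```

```text
clock: 30.08
eef_pos: [459.2, 30.6, 127.6]
tcp_rot: [0.0, 0.647, 0.763, -0.0]
wrist_force: [0.4, 0.2, -1.8]
grip_width: 39.4
clock: 31.08
eef_pos: [443.1, -66.0, 69.3]
tcp_rot: [-0.0, 0.689, 0.725, -0.0]
wrist_force: [0.8, -0.3, -1.6]
grip_width: 39.1
t 31.07 tcp [443.1 -66.   69.3] ang_y deg 2.96 z [-0.  0. -1.] F [ 0.8  -0.32 -1.61] w 39.1
shift world [ -0.1  -0.7 -52.3] tool units [-0.03 -0.    2.62]
world turn deg 0.04 tool z turn units -0.001
```

View pics/w9.png

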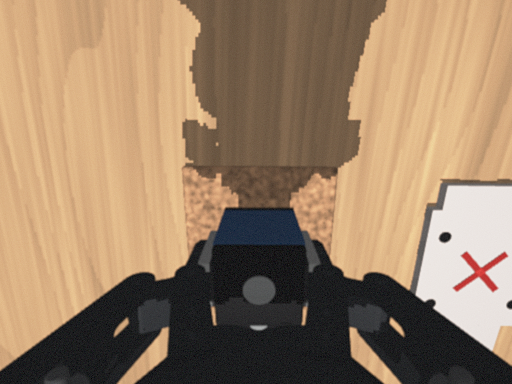

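View pics/scene9.png

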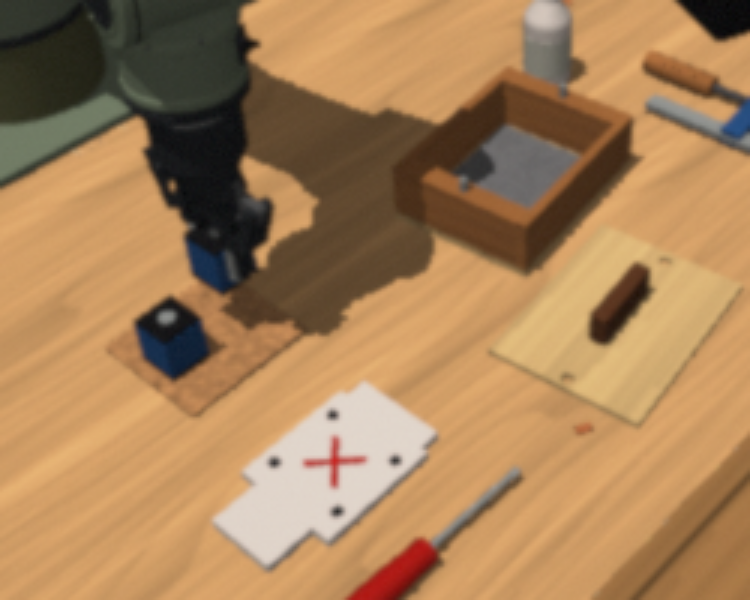

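Both weights are upright, with clear space beside the standing one. Lowering.

```bash
python3 -m crank '0 -0.03 0 0.5 0; 0 0 0 0.6 0; 0 0 0 0.5 0; 0 0 0 0.4 0; 0 0 0 0.25 0; 0 0 0 0.2 0; 0 0 0 0.1 0; 0 0 0 0.05 0; 0 0 0 0 0'; python3 -c "
from h import *
tool()"; python3 -m crank '0 0 0 0.04 0; 0 0 0 0 0'
```

```text
clock: 32.3
eef_pos: [443.2, -67.2, 17.6]
tcp_rot: [0.0, 0.688, 0.725, -0.0]
wrist_force: [-0.1, -0.1, -1.7]
grip_width: 39.5
t 32.3 tcp [443.2 -67.2  17.6] ang_y deg 3.0 z [ 0. -0. -1.] F [-0.07 -0.13 -1.7 ] w 39.5
clock: 32.55
eef_pos: [443.2, -67.2, 16.7]
tcp_rot: [0.0, 0.688, 0.725, -0.0]
wrist_force: [0.2, -0.6, -2.2]
grip_width: 39.1
```

```bash
python3 -m crank '0 0 0 0.04 0; 0 0 0 0 0';python3 -m crank '0 0 0 0.03 0; 0 0 0 0 0'
```

```text
clock: 32.8
eef_pos: [443.2, -67.2, 15.9]
tcp_rot: [0.0, 0.688, 0.725, -0.0]
wrist_force: [0.7, 0.1, -2.4]
grip_width: 39.6
clock: 33.05
eef_pos: [443.2, -67.2, 15.9]
tcp_rot: [0.0, 0.688, 0.725, 0.0]
wrist_force: [-1.6, 0.7, 17.1]
grip_width: 39.5
```

```bash
python3 -m crank '0 0 0 -0.02 0; 0.7 0 0 0 0; 0.7 0 0 0 0; 0.7 0 0 0 0; 0.7 0 0 -0.3 0; 0.7 0 0 -0.8 0; 0.7 0 0 -1 0; 0.7 0 0 -1 0; 0.7 0 0 -1 0; 0.7 0 0 -0.6 0; 0.7 0 0 0 0'; python3 - <<'E'
from h import *
rows([446.2,-131.1,16],3)
p,d=imaging.get_image('wrist'); cv2.imwrite('pics/w10.png',p)
p,d=imaging.get_image('scene'); cv2.imwrite('pics/scene10.png',cv2.resize(p[130:330,80:330],None,fx=3,fy=3))
E
```

```text
clock: 34.42
eef_pos: [443.5, -67.2, 110.2]
tcp_rot: [0.0, 0.688, 0.725, 0.0]
wrist_force: [0.3, 0.2, 0.9]
grip_width: 59.5
t 34.42 tcp [443.5 -67.2 110.2] ang_y deg 3.01 z [ 0.001 -0.    -1.   ] F [0.32 0.19 0.89] w 59.5
shift world [  2.7 -63.9 -94.2] tool units [-3.2  -0.04  4.71]
world turn deg -0.01 tool z turn units 0.0
```

View pics/w10.png

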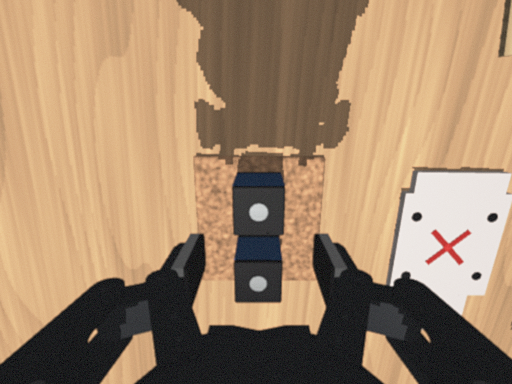

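View pics/scene10.png

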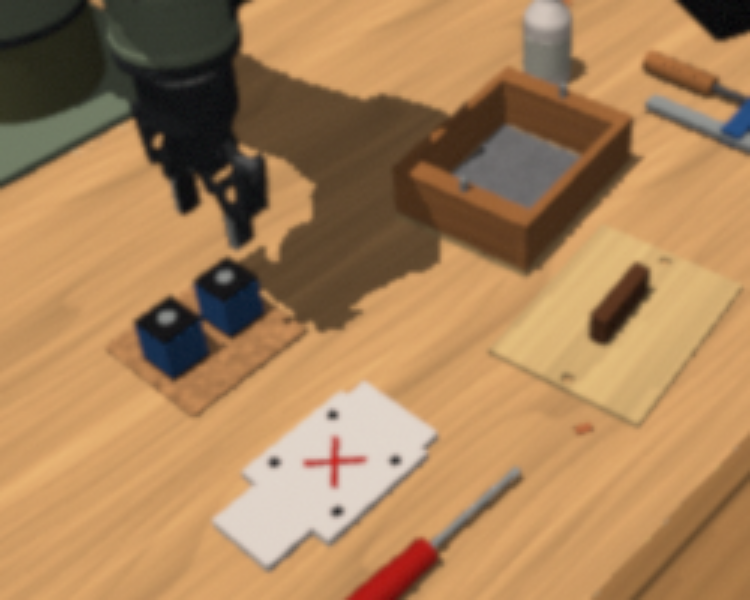

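Both weights stand on the mat. Now I'll fetch the heavier one, the far one at px (258,283), and check the cross from the wrist picture at px (449,247).

```bash
python3 - <<'E'
from h import *
ci=imaging.camera_info('wrist')
p=cv2.imread('pics/w10.png');h=cv2.cvtColor(p,cv2.COLOR_BGR2HSV)
m=(h[...,1]>140)&((h[...,0]<6)|(h[...,0]>172)); m[:,:420]=0; m[:225]=0;m[275:]=0
v,u=np.nonzero(m);c=((u.min()+u.max())/2,(v.min()+v.max())/2);print(c,u.mean(),v.mean(),ray(ci,[c,(u.mean(),v.mean())],9))
for n,roi in(('scene',(265,300,170,215)),):
    q=cv2.imread('pics/scene0.png')[265:305,170:215];hh=cv2.cvtColor(q,cv2.COLOR_BGR2HSV)
    mm=(hh[...,1]>110)&((hh[...,0]<8)|(hh[...,0]>172));v,u=np.nonzero(mm)
    print(u.mean()+170,v.mean()+265,len(u),ray(imaging.camera_info('scene'),(u.mean()+170,v.mean()+265),9))
E
python3 -m crank '0.7 -0.5 0 0 0; 0.7 -1 -0.02 0 0; 0.7 -1 -0.02 0 0; 0.7 -0.7 0 0 0; 0.7 0 0 0.4 0; 0.7 0 0 0.8 0; 0.7 0 0 0.8 0; 0.7 0 0 0 0'; python3 -c "
from h import *
rows([446.2,-131.1,16.3],3)"
```

```text
(np.float64(448.0), np.float64(247.0)) 447.34072022160666 246.51246537396122 [[ 629.85335912 -112.17609752    9.        ]
 [ 629.07867618 -111.68792911    9.        ]]
191.0566037735849 283.2452830188679 53 [[ 631.67516921 -112.30071473    9.        ]]
clock: 35.52
eef_pos: [445.2, -130.3, 68.6]
tcp_rot: [-0.001, 0.688, 0.726, -0.0]
wrist_force: [-0.4, -0.3, 0.1]
grip_width: 59.8
t 35.52 tcp [ 445.2 -130.3   68.6] ang_y deg 3.04 z [-0.002  0.001 -1.   ] F [-0.41 -0.3   0.07] w 59.8
shift world [  1.   -0.8 -52.3] tool units [-0.04  0.05  2.62]
world turn deg -0.04 tool z turn units 0.001
```

```bash
python3 -m crank '0.7 -0.04 0.05 0.4 0; 0.7 0 0 0.7 0; 0.7 0 0 0.7 0; 0.7 0 0 0.5 0; 0.7 0 0 0.25 0; 0.7 0 0 0.07 0; 0.7 0 0 0 0'; python3 -c "
from h import *
rows([446.2,-131.1,16.3],3)"
```

```text
clock: 36.4
eef_pos: [446.8, -131.9, 17.5]
tcp_rot: [0.0, 0.688, 0.725, -0.0]
wrist_force: [0.2, -0.2, 0.1]
grip_width: 59.8
t 36.4 tcp [ 446.8 -131.9   17.5] ang_y deg 3.0 z [ 0. -0. -1.] F [ 0.18 -0.19  0.06] w 59.8
shift world [-0.6  0.8 -1.2] tool units [ 0.04 -0.03  0.06]
world turn deg 0.0 tool z turn units -0.0
```

```bash
python3 -m crank '0.7 0.04 -0.03 0.05 0; 0.7 0 0 0 0; 0 0 0 0 0; 0 0 0 0 0; 0 0 0 0 0; 0 0 0 0 0'; python3 -m crank '0 0 0 -0.1 0; 0 0 0 -0.3 0; 0 0 0 -0.6 0; 0 0 0 -0.8 0; 0 0 0 -0.8 0; 0 0 0 -0.8 0; 0 0 0 -0.8 0; 0 0 0 -0.8 0; 0 0 0 -0.8 0; 0 0 0 -0.8 0; 0 0 0 -0.4 0; 0 0 0 -0.1 0'; python3 -c "
from h import *
rows([631.3,-113,160.4],3)"
```

```text
clock: 37.15
eef_pos: [446.1, -131.1, 16.5]
tcp_rot: [0.0, 0.688, 0.725, 0.0]
wrist_force: [-0.9, -0.0, 7.2]
grip_width: 39.1
clock: 38.65
eef_pos: [446.1, -131.1, 158.8]
tcp_rot: [0.0, 0.688, 0.725, 0.0]
wrist_force: [0.7, -1.1, -4.1]
grip_width: 39.7
t 38.65 tcp [ 446.1 -131.1  158.8] ang_y deg 3.0 z [ 0.001 -0.    -1.   ] F [ 0.74 -1.08 -4.11] w 39.7
shift world [185.2  18.1   1.6] tool units [ 0.42  9.29 -0.08]
world turn deg 0.0 tool z turn units -0.0
```

```bash
python3 -m crank '0 0 0.4 -0.08 0; 0 0.04 0.8 0 0; 0 0.05 1 0 0; 0 0.05 1 0 0; 0 0.05 1 0 0; 0 0.05 1 0 0; 0 0.05 1 0 0; 0 0.05 1 0 0; 0 0.05 1 0 0; 0 0.03 0.7 0 0; 0 0 0.39 0 0; 0 0 0 0 0'; python3 -m crank '0 0 0 0 0; 0 0 0 0 0';  python3 - <<'E'
from h import *
s,M=tool();print(s['qd'].round(4)); rows([631.3,-113,160.4],3)
for n in ('wrist','scene','top'):
    p,d=imaging.get_image(n); cv2.imwrite(f'pics/{n}11.png',p); np.save(f'pics/{n}11.npy',d)
E
```

```text
clock: 40.15
eef_pos: [631.2, -112.9, 159.4]
tcp_rot: [-0.0, 0.688, 0.725, -0.0]
wrist_force: [-0.5, 0.6, -3.4]
grip_width: 39.4
clock: 40.4
eef_pos: [631.0, -113.1, 160.1]
tcp_rot: [-0.0, 0.688, 0.725, -0.0]
wrist_force: [-0.1, -0.0, -4.0]
grip_width: 39.5
t 40.4 tcp [ 631.  -113.1  160.1] ang_y deg 2.99 z [-0. -0. -1.] F [-0.08 -0.03 -4.01] w 39.5
[-0.001   0.0002 -0.0024 -0.0033 -0.0016  0.0008 -0.0014]
t 40.4 tcp [ 631.  -113.1  160.1] ang_y deg 2.99 z [-0. -0. -1.] F [-0.08 -0.03 -4.01] w 39.5
shift world [0.3 0.1 0.3] tool units [ 0.    0.02 -0.02]
world turn deg 0.01 tool z turn units -0.0
```

View pics/scene11.png

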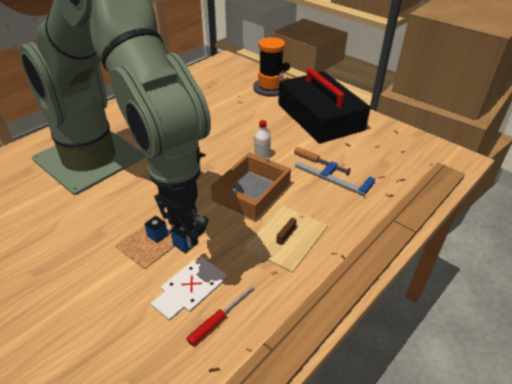

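View pics/wrist11.png

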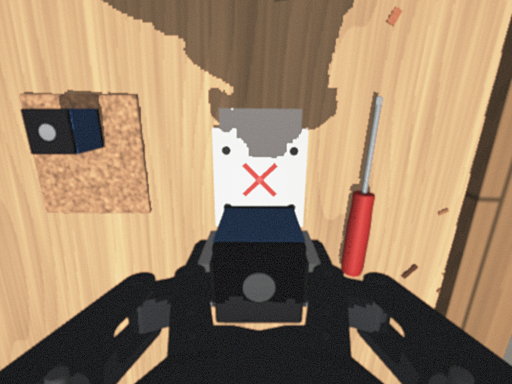

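View pics/top11.png

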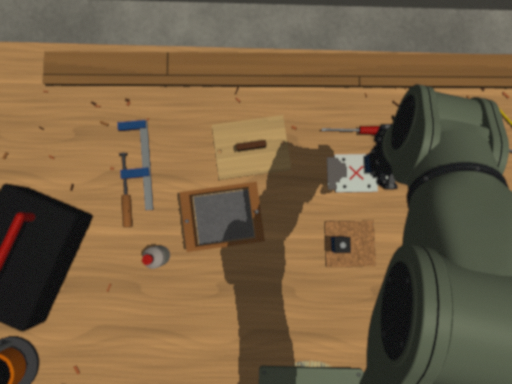

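```bash
python3 - <<'E'
from h import *
ci=imaging.camera_info('wrist')
print('cross wrist',ray(ci,(260,180),9))
for n in ('top','scene'):
    c=imaging.camera_info(n); p=cv2.imread(f'pics/{n}11.png');h=cv2.cvtColor(p,cv2.COLOR_BGR2HSV)
    q=proj(c,[631,-113,9])[0]; m=(h[...,1]>90)&((h[...,0]<8)|(h[...,0]>172))
    k=np.zeros_like(m);x,y=q.round().astype(int);k[y-11:y+11,x-13:x+13]=1;m&=k
    v,u=np.nonzero(m);print(n,q,len(u),u.mean(),v.mean(),'bbox c',(u.min()+u.max())/2,(v.min()+v.max())/2,ray(c,[(u.mean(),v.mean()),((u.min()+u.max())/2,(v.min()+v.max())/2)],9).round(1))
# held weight underside, from scene: blue pixels depth
d=np.load('pics/scene11.npy');c=imaging.camera_info('scene');p=cv2.imread('pics/scene11.png');h=cv2.cvtColor(p,cv2.COLOR_BGR2HSV)
m=(h[...,0]>100)&(h[...,0]<125)&(h[...,1]>120)&(h[...,2]>40);m[:,:170]=0;m[:,205:]=0;m[:220]=0;m[260:]=0
v,u=np.nonzero(m);D=np.c_[(u-c['cx'])/c['fx'],(v-c['cy'])/c['fy'],np.ones(len(u))]*d[v,u][:,None]
W=D@rot(c['rotation']).T+c['origin'];W=W[(W[:,2]>100)];print(len(W),W.min(0).round(),W.max(0).round())
# cover position & glue now
tool()
c=imaging.camera_info('top');d=np.load('pics/top11.npy');d0=np.load('pics/top0.npy')
vv,uu=np.mgrid[:384,:512];dirs=np.stack([(uu-c['cx'])/c['fx'],(vv-c['cy'])/c['fy'],np.ones_like(uu)],-1)@rot(c['rotation']).T
H=c['origin'][2]+dirs[...,2]*d
print('cover H',np.median(H[125:140,222:245]),np.median(H[160:172,225:265]))
E
```

```text
cross wrist [[ 632.21137848 -113.51958664    9.        ]]
top [355.05300582 172.78192299] 55 356.1636363636364 172.27272727272728 bbox c 356.0 172.5 [[ 632.4 -115.9    9. ]
 [ 631.8 -115.5    9. ]]
scene [190.64983045 283.26303111] 82 191.21951219512195 283.6341463414634 bbox c 191.0 283.5 [[ 632.8 -112.8    9. ]
 [ 632.1 -112.9    9. ]]
178 [ 616. -493.  155.] [1180. -121.  868.]
t 40.55 tcp [ 631.1 -113.   160. ] ang_y deg 2.99 z [ 0. -0. -1.] F [ 0.14 -0.21 -3.81] w 39.2
cover H 5.461805750954795 5.180073596830084
```

```bash
python3 -m crank '0 -0.04 0.05 -0.02 0; 0 0 0 0 0; 0 0 0 0 0; 0 0 0 0 0'; python3 - <<'E'
from h import *
s,_=tool(); print(s['qd'].round(4)); print(order.hand_in())
E
```

```text
clock: 41.05
eef_pos: [632.3, -113.7, 160.3]
tcp_rot: [0.0, 0.688, 0.725, -0.0]
wrist_force: [0.1, 0.6, -4.2]
grip_width: 39.5
t 41.05 tcp [ 632.3 -113.7  160.3] ang_y deg 3.0 z [-0. -0. -1.] F [ 0.13  0.63 -4.2 ] w 39.5
[ 0.0007  0.0001 -0.0001 -0.0003  0.0025  0.001  -0.0003]
the job is handed in; nothing more can be done
None
```

The job is done and handed in at 41 s; the hand-in gives no verdict.

- **Cover:** I lifted it straight up off the pins and laid it flat on the bare bench behind the box. The depth picture puts its top at 5.2–5.5 mm, which fits a 6 mm plate lying flat.
- **Weighing:** the weight from the box's right-hand (−y) side read about 4.0 N and the other about 2.1 N. Lifting the first one again gave 4.1 N.
- **Lighter weight:** it stands upright on the cork mat. The last pictures show it there.
- **Heavier weight:** it is held upright and still in the gripper (40 mm opening). The tool is at (632, −114), and the three cameras place the cross within about 2 mm of that. By the grip height its underside is about 150 mm above the bench. I also tried to check that height from the scene camera's depth. It gave a lowest point of about 155 mm, but with stray readings mixed in, so it is only a rough check.
- **Bystanders:** by eye, the glue bottle, screwdriver and clamp stand where they were in the last pictures.

The highest force in the printed readings was about 30 N, pressing the first weight onto the mat.

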